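Set out the finger-prick station

ROBOT

A 6-joint arm with a two-finger parallel gripper is mounted at the origin on a cart in front of the work surface, level with it; the furniture and walls round the work are solid. World frame = base frame: x ahead of the robot, y to its left, z up, the work surface at z = 0. Lengths are in m, angles in rad, forces in N, time in s.
With the tool pointing down it reaches from about 0.3 to 0.775 m from the base axis. Payload 14.6 kg.
Tool frame: the origin (TCP) lies on the mounting face of the last link; the fingertips stand 199 mm ahead of it and the grasp point (between the pads) lies 180 mm ahead of it; z points along the fingers, y is the line along which they close (so a half turn about z gives the same grasp; the last joint's range is limited). The gripper opens to 94 mm and grips with 3 to 60 N. Pads are 16 mm wide; open, the fingers measure 119 mm over their backs; the gripper's body (75 mm by 177 mm) begins 78 mm behind the grasp point.
Start: joints at [-0.067, 0.3, 1.521, -0, 1.321, -0.067], TCP at [0.55, -0, 0.405] pointing down, gripper open.
Joint ranges: [-3.03, 3.03], [-0.79, 2.21], [0.23, 2.52], [-1.04, 4.18], [0, 3.07], [-2.55, 2.55]. Speed limits (rad/s): [2.22, 2.22, 2.57, 3.14, 3.14, 3.14].

INTERFACE

Orientations are given as [roll, pitch, yaw] about the fixed x, y, z axes, in that order (R = Rz(yaw) Ry(pitch) Rx(roll)).
In Python, from station import telemetry, cams, workorder, finder gives the robot as it stands.
- The arm moves only by the tool jog_arm, never from a script. Its argument "rows" is a list of rows, each an object with "gripper": the finger opening in m, from 0 to 0.094; "slide": the shift along the tool's x, y, z in m, a list of three; "spin": the turn about the tool's z in rad. In form: [{"gripper": gripper, "slide": [tx, ty, tz], "spin": spin}, ...]. A call has 1 to 8 rows; each row is the pose to reach, as a shift and turn from the pose commanded when the call began, along the tool's axes at that moment; what a row does not reach only later rows make up. A row lasts 1/10 s, in which the tool goes at most 50 mm and 8.59 degrees, less where a joint would pass 70% of its speed; a pose out of reach is approached as far as the arm can. A call with a gripper value outside its range is refused whole. The fingers move at their own pace and stop on an object; "squeeze" is the grip in N (left out, the last holds). Time passes only in rows, so rows that repeat a pose let the fingers close. It gives the time, the measured TCP pose, the force, the opening and the grip force at its end, in the units of the state.
- telemetry.get_obs(): the state, without advancing time (a new reading comes with each control period).
- cams.camera(name): name is "scene" or "side" or "wrist"; returns (picture, depth): 480x640x3 uint8, red, green, blue; 480x640 float32, m along the optical axis (not along the pixel's ray), 0 where there is no reading.
- cams.camera_info(name): a dict with "camera_matrix" (3x3 intrinsics, pixels), "k1" (the pictures are not rectified: a ray, as slopes to the right and down, at radius r is drawn at 1 + k1 r^2 times it, then the intrinsics apply), "R" (3x3) and "t" (3): a world point X has camera coordinates R X + t; the wrist camera has in their place "tool_from_camera" (4x4, takes a point from camera to tool coordinates, whose origin is the TCP and whose axes are the flange's). Camera axes: x right, y down, z forward; pixel columns grow to the right and rows downward; lengths in m; the calibration is good to about 2 mm. A picture is of the moment at which its call begins: read the wrist's pose just before it. camera_info takes no time and is no camera call.
- workorder.hand_in(): hands the job in; it is judged then, once.
Trained networks look in the newest picture that a camera, given by its name, has taken for a name from the list of things; names that differ only in an ending like _2 or _b are one class to them, and where a whole thing is asked for, a point or a joint stands for the part that bears it (a point fixed in the world has none). Each returns a list of dicts, best first, with "confidence" (0 to 1); they miss things now and then, are a little off and sometimes report something else, mostly with a low value. They report only what shows in the picture. A call takes as long as a camera call. They do not tell look-alikes from the thing itself.
- finder.find_in(target, camera): "point" ([x, y, z] in m, in world coordinates, good to about 4 mm: the middle of the surface that is visible of it).
- finder.masks_of(target, camera): "region" (480x640 bool, what is visible of it).
The state is a dict: "time_s": time; "qpos": joint angles; "joint_vel": joint speeds; "tau": joint torques, N m; "ee_pos": TCP position; "eef_rot": TCP orientation; "force": force on the tool from outside, world axes, zero at the start; "moment": the same for the moment, N m; "grip_width": finger opening in m; "grip_force": force on a finger pad.
Only numpy, scipy, OpenCV 4.12 (cv2) and the standard library are available. Lean on these libraries where they do the work, as an engineer would, in place of code of your own. Each camera call takes 0.05 s, during which the arm holds its last target. There are 200 camera calls.

TASK

Set out the finger-prick station on the grey board with the things lying loose nearby (not those at the far edge of the table): stand the blue-and-white lancet carton flat in the middle of the blue mat with its long side along the mat's long side, and lay the green-and-white slide carton centred on top of the lancet carton, lying the same way. Lay the roll of tape flat in the middle of the yellow mat and stand the small glass vial upright on the bare board exactly midway between the two mats. Leave the petri dish, the pencil and the timer where they are.

Things in the scene. Friction and masses are not known exactly. Their poses are not given: they have to be found in the camera images.
- board: Flat grey plastic board fixed to the table, 140 (x) x 330 (y) x 8 mm, with a thin aluminium lip on its back (+x) edge, 8 mm above its top. Origin: centre of the underside; x to the back, z up; top 8 mm above the origin. The two mats lie on it, centred 115 mm to +y and to -y of its centre (which is which changes); the board's centre, midway between them, is bare.
- blue_mat: Blue plastic mat, fixed on the board: 120 (x) x 75 (y) x 3 mm. Origin: centre of its underside, which lies on the board's top; its upper face is 3 mm above the origin (11 mm above the table). Its long side is its x axis, parallel to the board's x.
- yellow_mat: Yellow plastic mat, fixed on the board, same size and axes as the blue mat: 120 (x) x 75 (y) x 3 mm, origin at the centre of its underside, upper face 3 mm above it.
- lancet_carton: Closed cardboard carton, white with blue print, loose on the table: 62 (x, short side) x 105 (y, long side) x 48 mm high, 90 g. Origin: centre of its underside. z up. It starts in front of the board or beside it. Not the similar cartons stacked at the far right edge of the table, which are part of the room.
- slide_carton: Closed cardboard carton, white with green print, loose on the table, smaller than the lancet carton: 55 (x, short side) x 82 (y, long side) x 32 mm high, 210 g. Origin: centre of its underside. z up. It starts in front of the board or beside it. Not the similar cartons stacked at the far right edge of the table, which are part of the room.
- tape: Roll of cream plaster tape lying flat on the table, loose: 62 mm outside diameter, 24 mm high, open core, 60 g. Origin: centre of its underside, on its axis; z up along the axis. It starts in front of the board or beside it.
- vial: Small round glass vial standing on the table, loose: 31 mm largest diameter (the lower part), 42 mm high, narrower at the top, 30 g. Origin: centre of its underside; z up along its axis. It starts in front of the board or beside it.
- petri_dish: Bystander, leave alone: round glass petri dish with cover, 74 mm diameter, 18 mm high, loose. Origin: centre of its underside.
- pencil: Bystander, leave alone: orange pencil lying beside the board at the left, 143 mm long (along its y), 11 mm thick, loose. Origin: below its middle, on the table.
- timer: Bystander, leave alone: white laboratory timer standing behind the board, 46 (x) x 66 (y) x 63 mm high, loose. Origin: centre of its underside.
Things that resemble listed ones, but are neither listed nor needed, are in the scene too. Leave any red or turquoise look-alike of the tape alone. There is more than one size of the lancet_carton; the job needs the larger.

How it is judged:
At the end, for the whole second after the job is handed in: Lancet carton flat on the blue mat (15 mm, 0.2 rad from the mat's long side); slide carton flat on top of it (12 mm, 0.2 rad); tape roll flat on the yellow mat (15 mm); vial upright on the board midway between the mats (15 mm); all at rest (horizontal distance between lancet_carton and blue_mat below 0.015 m and z of lancet_carton in the frame of blue_mat below 0.008 m and angle between the y axis of lancet_carton and the x axis of blue_mat, either way round below 0.2 rad and angle between each of lancet_carton, slide_carton, tape, vial's own z axis and vertical below 0.1 rad and horizontal distance between slide_carton and lancet_carton below 0.012 m and z of slide_carton in the frame of lancet_carton between 0.042 and 0.053 m and angle between the y axis of slide_carton and the y axis of lancet_carton, either way round below 0.2 rad and horizontal distance between tape and yellow_mat below 0.015 m and z of tape in the frame of yellow_mat below 0.008 m and horizontal distance between vial and board below 0.015 m and z of vial in the frame of board below 0.014 m and linear speed of each of lancet_carton, slide_carton, tape, vial below 0.02 m/s); the robot touches nothing.
It fails at once if the petri dish is displaced by more than 25 mm (distance of petri_dish from where it was at the start of the episode above 0.025 m).
It fails at once if the pencil is displaced by more than 25 mm (distance of pencil from where it was at the start of the episode above 0.025 m).
It fails at once if the timer is displaced by more than 25 mm (distance of timer from where it was at the start of the episode above 0.025 m).
It also fails if it takes over 106 s, if anything falls off the work surface, if the arm or the gripper's body presses on something with over 40 N, if the wrist force passes 120 N, or if a joint passes its speed limit or range.

## Working session

There is one attempt and no reset: what is moved stays moved. The work goes in short steps, Python scripts to look and compute and a tool call to move; the robot and the scene stay as the last step left them, time stands still between calls to the robot, and variables do not carry over. Pictures are saved under pics/ and viewed, at most 14 in all, crops included, and the job is handed in when it is done.

Besides the shell and the picture viewer there is one more tool, called after "Request:" by a JSON object that holds its "op" and its "data". jog_arm: Moves the arm, as the interface text tells. Its arguments: {"type":"object","properties":{"rows":{"type":"array","items":{"type":"object","properties":{"gripper":{"type":"number"},"slide":{"type":"array","items":{"type":"number"}},"spin":{"type":"number"}}}},"squeeze":{"type":"number"}},"required":["rows"]}

```bash
mkdir -p pics; ls
cat > h.py <<'E'
import numpy as np,cv2
from station import telemetry,cams,workorder,finder
from scipy.spatial.transform import Rotation as Ro
def world(name,pic=None):
    o=telemetry.get_obs(); img,d=cams.camera(name); ci=cams.camera_info(name)
    K=np.array(ci["camera_matrix"]);k1=ci["k1"]
    v,u=np.mgrid[0:480,0:640].astype(np.float64)
    x=(u-K[0,2])/K[0,0];y=(v-K[1,2])/K[1,1]
    a,b=x.copy(),y.copy()
    for _ in range(10):
        s=1+k1*(a*a+b*b); a=x/s;b=y/s
    P=np.stack([a*d,b*d,d],-1)
    if name=="wrist":
        T=np.array(ci["tool_from_camera"]); P=P@T[:3,:3].T+T[:3,3]
        P=P@Ro.from_euler('xyz',o["eef_rot"]).as_matrix().T+np.array(o["ee_pos"])
    else:
        P=(P-np.array(ci["t"]))@np.array(ci["R"])
    P[d==0]=np.nan
    if pic: cv2.imwrite("pics/"+pic,img[...,::-1])
    return img,P
E
python3 - <<'E'
from h import *
img,P=world("scene","s0.png")
for n in "board blue_mat yellow_mat lancet_carton slide_carton tape vial petri_dish pencil timer".split():
    print(n,[(np.round(r["point"],3).tolist(),round(r["confidence"],2)) for r in finder.find_in(n,"scene")])
world("side","d0.png")
o=telemetry.get_obs();print(o)
E
```

```text
pics
board [([0.618, 0.083, 0.004], 0.57)]
blue_mat [([0.602, 0.182, 0.01], 0.94), ([0.425, 0.206, 0.035], 0.6)]
yellow_mat [([0.631, -0.047, 0.014], 0.79)]
lancet_carton [([0.502, -0.199, 0.052], 0.74), ([0.382, -0.207, 0.031], 0.66)]
slide_carton [([0.423, 0.206, 0.038], 0.7)]
tape [([0.471, 0.371, 0.025], 0.97), ([0.577, 0.313, 0.025], 0.91), ([0.369, 0.349, 0.022], 0.89)]
vial [([0.428, 0.004, 0.02], 0.79)]
petri_dish [([0.645, -0.226, 0.018], 0.98)]
pencil [([0.68, 0.366, 0.005], 0.71)]
timer [([0.772, 0.072, 0.041], 0.96)]
{'time_s': 0.6, 'qpos': array([-6.66062641e-02,  2.99894092e-01,  1.52103767e+00,  1.71316426e-05,
        1.32071927e+00, -6.65851320e-02]), 'joint_vel': array([ 4.77018381e-04,  4.37320690e-05, -2.58233212e-04, -3.78065643e-04,
        1.28078191e-03,  5.38329578e-04]), 'tau': array([-1.73422122e-03, -5.31481183e+01, -3.52828038e+01,  7.07835727e-02,
        2.13613763e-02,  6.93120023e-05]), 'ee_pos': array([ 5.49980957e-01, -3.92005451e-06,  4.04632873e-01]), 'eef_rot': array([-3.14153551e+00, -2.04460919e-05,  1.57077095e+00]), 'force': array([ 0.28458148,  0.50385893, -0.0215863 ]), 'moment': array([-0.05048379, -0.00954401,  0.0030936 ]), 'grip_force': 0.0, 'grip_width': 0.09392460860307071}
```

View pics/s0.png

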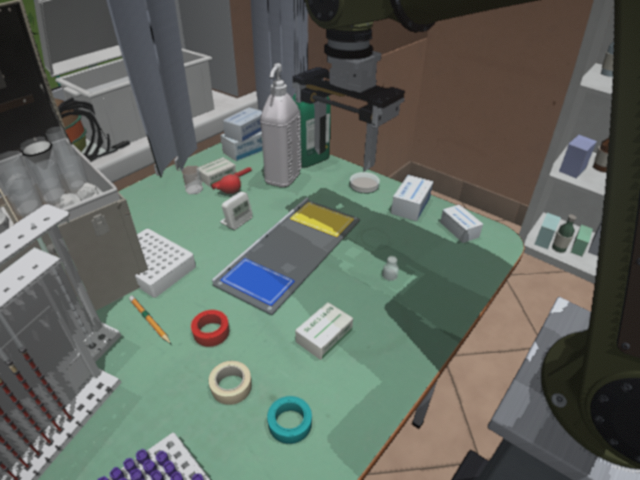

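View pics/d0.png

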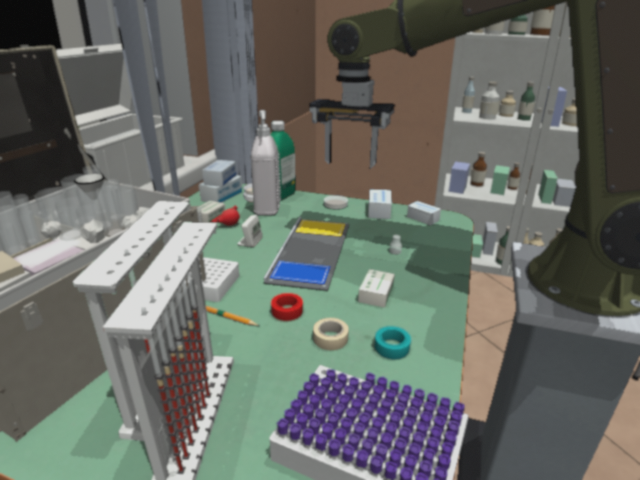

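The scene picture shows three rolls: red (210,328), cream (230,382) and turquoise (290,418). The cream one fits the tape. Two blue-and-white cartons stand at (412,197) and (461,222), and the first looks taller, so it should be the larger one; the third pair, (242,130), is the far-edge stack. The slide carton is at (323,330) and the vial at (391,268). Next I'll measure them and confirm with a crop.

```bash
cat >> h.py <<'E'
def rect(P,c,r,zlo,zhi):
    m=(np.hypot(P[...,0]-c[0],P[...,1]-c[1])<r)&(P[...,2]>zlo)&(P[...,2]<zhi)
    q=P[m]; 
    (cx,cy),(w,h),a=cv2.minAreaRect((q[:,:2]*1000).astype(np.float32))
    if w>h: long=a
    else: long=a+90
    return dict(n=len(q),c=(round(cx,1),round(cy,1)),size=(round(max(w,h),1),round(min(w,h),1)),long_deg=round((long+90)%180-90,1),zmed=round(float(np.median(q[:,2]))*1000,1),mean=np.round(q.mean(0)*1000,1).tolist())
E
python3 - <<'E'
from h import *
for n in("scene","side"):
    img,P=world(n)
    print(n)
    print("lanA",rect(P,(.502,-.199),.075,.042,.06))
    print("lanB",rect(P,(.382,-.207),.065,.025,.06))
    print("slide",rect(P,(.425,.206),.07,.026,.04))
    print("tape",rect(P,(.471,.371),.05,.019,.03))
    print("vial",rect(P,(.428,.004),.04,.006,.06), rect(P,(.428,.004),.04,.035,.06))
    hsv=cv2.cvtColor(img,cv2.COLOR_RGB2HSV)
    for nm,lo,hi,c in(("blue",100,125,(.602,.182)),("yel",20,35,(.631,-.047))):
        m=(hsv[...,0]>=lo)&(hsv[...,0]<=hi)&(hsv[...,1]>140)&(np.hypot(P[...,0]-c[0],P[...,1]-c[1])<.1)&(P[...,2]<.03)
        Q=P.copy();Q[~m]=np.nan
        print(nm,rect(Q,c,.1,-.01,.03))
    if n=="scene":
        a=cv2.resize(img[160:260,370:500],(780,600),interpolation=cv2.INTER_CUBIC)[:300]
        b=cv2.resize(img[300:450,170:365],(780,600))[::1,::1]; b=cv2.resize(b,(390,300)); 
        a=cv2.resize(img[160:260,370:500],(390,300),interpolation=cv2.INTER_CUBIC)
        cv2.imwrite("pics/c.png",np.hstack([a,b])[...,::-1])
E
```

```text
scene
lanA {'n': 670, 'c': (516.3, -223.5), 'size': (94.6, 64.0), 'long_deg': -78.1, 'zmed': 48.7, 'mean': [512.9, -219.4, 48.4]}
lanB {'n': 664, 'c': (388.5, -220.1), 'size': (83.6, 53.0), 'long_deg': -24.2, 'zmed': 36.9, 'mean': [385.6, -213.7, 35.5]}
slide {'n': 1441, 'c': (431.4, 196.2), 'size': (83.9, 56.6), 'long_deg': 88.1, 'zmed': 32.8, 'mean': [429.7, 199.6, 32.5]}
tape {'n': 829, 'c': (477.0, 362.0), 'size': (62.2, 60.9), 'long_deg': -46.8, 'zmed': 24.4, 'mean': [476.0, 362.9, 24.1]}
vial {'n': 293, 'c': (426.0, 3.7), 'size': (29.5, 25.3), 'long_deg': 40.8, 'zmed': 24.6, 'mean': [424.1, 7.1, 25.7]} {'n': 81, 'c': (426.4, 1.5), 'size': (17.6, 17.4), 'long_deg': 78.7, 'zmed': 41.5, 'mean': [426.3, 2.9, 41.0]}
blue {'n': 1425, 'c': (605.4, 182.4), 'size': (122.6, 73.3), 'long_deg': 9.9, 'zmed': 10.7, 'mean': [601.3, 181.3, 10.7]}
yel {'n': 769, 'c': (634.5, -44.7), 'size': (116.1, 70.5), 'long_deg': 9.1, 'zmed': 10.8, 'mean': [635.1, -47.9, 10.8]}
side
lanA {'n': 289, 'c': (514.2, -223.7), 'size': (95.8, 62.0), 'long_deg': -79.2, 'zmed': 47.6, 'mean': [513.1, -216.5, 47.3]}
lanB {'n': 300, 'c': (387.2, -219.3), 'size': (81.2, 52.2), 'long_deg': -25.1, 'zmed': 35.4, 'mean': [387.1, -212.6, 33.8]}
slide {'n': 655, 'c': (432.1, 196.1), 'size': (86.7, 55.6), 'long_deg': 88.3, 'zmed': 31.5, 'mean': [431.2, 200.8, 31.3]}
tape {'n': 478, 'c': (478.6, 361.9), 'size': (61.7, 61.4), 'long_deg': -52.1, 'zmed': 23.1, 'mean': [478.1, 364.2, 22.9]}
vial {'n': 173, 'c': (427.1, 5.9), 'size': (27.8, 24.9), 'long_deg': 31.3, 'zmed': 22.9, 'mean': [426.9, 7.9, 24.0]} {'n': 38, 'c': (426.9, 2.2), 'size': (17.2, 16.1), 'long_deg': -51.3, 'zmed': 40.7, 'mean': [427.0, 3.1, 40.1]}
blue {'n': 806, 'c': (603.9, 181.3), 'size': (117.3, 72.6), 'long_deg': 6.3, 'zmed': 10.7, 'mean': [604.3, 181.9, 10.7]}
yel {'n': 482, 'c': (634.0, -47.1), 'size': (116.8, 70.8), 'long_deg': 6.6, 'zmed': 10.5, 'mean': [634.8, -46.0, 10.5]}
```

View pics/c.png

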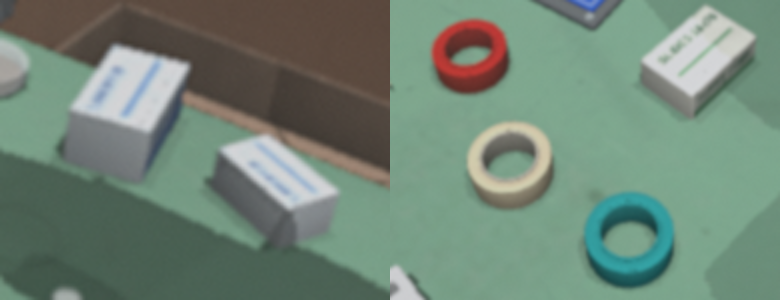

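The crop confirms it: the carton on the left (412,197) is taller and longer (48 mm high, ~100x63) than the right one (36 mm, 83x53), so it is the lancet carton. The cream roll is at (230,382).

```bash
cat >> h.py <<'E'
def go(x,y,z,ang,obs=None):
    """world TCP target, ang=deg of tool y (closing) in world -> slide, spin"""
    o=obs or telemetry.get_obs(); R=Ro.from_euler('xyz',o["eef_rot"]).as_matrix()
    s=R.T@(np.array([x,y,z])-o["ee_pos"]); cur=np.degrees(np.arctan2(R[1,1],R[0,1]))
    d=(ang-cur+180)%360-180
    return np.round(s,4).tolist(),round(-np.radians(d),3),"cur",round(cur,1)
E
python3 - <<'E'
from h import *
for n in("scene","side"):
    img,P=world(n)
    print("lanA",rect(P,(.517,-.225),.085,.042,.06))
print(go(.517,-.226,.30,11))
E
```

```text
lanA {'n': 767, 'c': (517.5, -230.5), 'size': (110.1, 63.4), 'long_deg': -77.9, 'zmed': 48.6, 'mean': [514.7, -225.1, 48.3]}
lanA {'n': 324, 'c': (515.6, -230.6), 'size': (110.9, 62.2), 'long_deg': -78.9, 'zmed': 47.6, 'mean': [514.3, -223.3, 47.3]}
([-0.226, -0.033, 0.1046], np.float64(-0.192), 'cur', np.float64(-0.0))
```

Request:
{"op": "jog_arm", "data": {"rows": [{"gripper": 0.094, "slide": [-0.229, -0.034, 0.105], "spin": -0.2}, {"gripper": 0.094, "slide": [-0.229, -0.034, 0.105], "spin": -0.2}, {"gripper": 0.094, "slide": [-0.229, -0.034, 0.105], "spin": -0.2}, {"gripper": 0.094, "slide": [-0.229, -0.034, 0.105], "spin": -0.2}, {"gripper": 0.094, "slide": [-0.229, -0.034, 0.105], "spin": -0.2}, {"gripper": 0.094, "slide": [-0.229, -0.034, 0.105], "spin": -0.2}, {"gripper": 0.094, "slide": [-0.229, -0.034, 0.105], "spin": -0.2}, {"gripper": 0.094, "slide": [-0.229, -0.034, 0.105], "spin": -0.2}], "squeeze": 15}}

```text
time_s: 1.6
ee_pos: [0.5163, -0.2282, 0.3003]
eef_rot: [3.141, 0.0, 1.771]
force: [-0.1, 0.7, 0.7]
grip_width: 0.0943
grip_force: 0.0
```

Run:
```python
from h import *
img,P=world("wrist","w1.png")
print("lanA",rect(P,(.517,-.229),.085,.042,.06))
print(go(.516,-.229,.208,11.6))
```

```text
lanA {'n': 14293, 'c': (517.0, -231.8), 'size': (105.6, 62.6), 'long_deg': -77.9, 'zmed': 49.6, 'mean': [516.3, -228.0, 49.5]}
([-0.001, -0.0007, 0.0925], np.float64(-0.001), 'cur', np.float64(11.5))
```

Request:
{"op": "jog_arm", "data": {"rows": [{"gripper": 0.094, "slide": [-0.002, 0.0, 0.045], "spin": 0}, {"gripper": 0.094, "slide": [-0.002, 0.0, 0.075], "spin": 0}, {"gripper": 0.094, "slide": [-0.002, 0.0, 0.092], "spin": 0}, {"gripper": 0.094, "slide": [-0.002, 0.0, 0.092], "spin": 0}, {"gripper": 0.04, "slide": [-0.002, 0.0, 0.092], "spin": 0}, {"gripper": 0.04, "slide": [-0.002, 0.0, 0.092], "spin": 0}, {"gripper": 0.04, "slide": [-0.002, 0.0, 0.092], "spin": 0}, {"gripper": 0.04, "slide": [-0.002, 0.0, 0.092], "spin": 0}], "squeeze": 15}}

```text
time_s: 2.45
ee_pos: [0.5165, -0.231, 0.2085]
eef_rot: [3.141, 0.001, 1.771]
force: [-0.2, 0.2, -0.6]
grip_width: 0.0654
grip_force: 0.0
```

Request:
{"op": "jog_arm", "data": {"rows": [{"gripper": 0.04, "slide": [0, 0, 0]}, {"gripper": 0.04, "slide": [0, 0, 0]}, {"gripper": 0.04, "slide": [0, 0, -0.02]}, {"gripper": 0.04, "slide": [0, 0, -0.06]}, {"gripper": 0.04, "slide": [0, 0, -0.1]}, {"gripper": 0.04, "slide": [0, 0, -0.12]}, {"gripper": 0.04, "slide": [0, 0, -0.12]}]}}

```text
$.rows[0]: bad value
```

Run:
```python
from h import *
print(go(.6045,.182,.30,97.4))
```

```text
([0.3872, 0.1684, -0.0916], np.float64(-1.5), 'cur', np.float64(11.5))
```

Request:
{"op": "jog_arm", "data": {"rows": [{"gripper": 0.04, "slide": [0, 0, 0], "spin": 0}, {"gripper": 0.04, "slide": [0, 0, 0], "spin": 0}, {"gripper": 0.04, "slide": [0, 0, -0.02], "spin": 0}, {"gripper": 0.04, "slide": [0, 0, -0.05], "spin": 0}, {"gripper": 0.04, "slide": [0, 0, -0.09], "spin": 0}, {"gripper": 0.04, "slide": [0, 0, -0.12], "spin": 0}, {"gripper": 0.04, "slide": [0, 0, -0.12], "spin": 0}]}}

```text
time_s: 3.15
ee_pos: [0.5167, -0.2312, 0.3319]
eef_rot: [3.136, 0.004, 1.771]
force: [-0.2, -0.8, -1.6]
grip_width: 0.062
grip_force: 15.0
```

Run:
```python
from h import *
print(go(.6045,.182,.33,97.4))
```

```text
([0.3875, 0.1681, 0.0011], np.float64(-1.5), 'cur', np.float64(11.5))
```

Request:
{"op": "jog_arm", "data": {"rows": [{"gripper": 0.04, "slide": [0.02, 0.009, 0], "spin": -0.07}, {"gripper": 0.04, "slide": [0.06, 0.026, 0], "spin": -0.2}, {"gripper": 0.04, "slide": [0.1, 0.043, 0], "spin": -0.34}, {"gripper": 0.04, "slide": [0.14, 0.061, 0], "spin": -0.48}, {"gripper": 0.04, "slide": [0.18, 0.078, 0], "spin": -0.62}, {"gripper": 0.04, "slide": [0.22, 0.095, 0], "spin": -0.76}, {"gripper": 0.04, "slide": [0.26, 0.113, 0], "spin": -0.9}, {"gripper": 0.04, "slide": [0.3, 0.13, 0], "spin": -1.04}]}}

```text
time_s: 3.95
ee_pos: [0.5842, 0.0907, 0.3265]
eef_rot: [-3.141, -0.001, 2.817]
force: [0.4, -0.4, -0.5]
grip_width: 0.0621
grip_force: 15.0
```

Run:
```python
from h import *
print(go(.6045,.182,.33,97.4))
```

```text
([0.0099, 0.093, -0.0036], np.float64(-0.454), 'cur', np.float64(71.4))
```

Request:
{"op": "jog_arm", "data": {"rows": [{"gripper": 0.04, "slide": [0.004, 0.04, 0], "spin": -0.14}, {"gripper": 0.04, "slide": [0.007, 0.07, 0], "spin": -0.28}, {"gripper": 0.04, "slide": [0.01, 0.09, 0], "spin": -0.42}, {"gripper": 0.04, "slide": [0.01, 0.09, 0], "spin": -0.45}, {"gripper": 0.04, "slide": [0.01, 0.09, 0], "spin": -0.45}, {"gripper": 0.04, "slide": [0.01, 0.09, 0], "spin": -0.45}]}}

```text
time_s: 4.55
ee_pos: [0.6039, 0.1763, 0.3271]
eef_rot: [-3.141, -0.001, -3.026]
force: [0.1, -0.8, -1.4]
grip_width: 0.0618
grip_force: 15.0
```

Run:
```python
from h import *
print(go(.6045,.182,.221,97.4))
img,P=world("wrist","w2.png")
hsv=cv2.cvtColor(img,cv2.COLOR_RGB2HSV)
print("top",rect(P,(.604,.182),.085,.15,.19))
for n in ("scene","side"):
  img,P=world(n); print(rect(P,(.604,.182),.085,.155,.185))
```

```text
([-0.0013, 0.0056, 0.1061], np.float64(-0.013), 'cur', np.float64(96.6))
top {'n': 32611, 'c': (605.3, 177.2), 'size': (106.0, 86.8), 'long_deg': 6.9, 'zmed': 168.4, 'mean': [591.8, 175.4, 168.9]}
{'n': 1686, 'c': (597.0, 178.6), 'size': (103.1, 90.0), 'long_deg': -9.5, 'zmed': 167.2, 'mean': [589.6, 182.0, 167.0]}
{'n': 935, 'c': (604.3, 180.4), 'size': (105.0, 84.6), 'long_deg': 6.7, 'zmed': 167.0, 'mean': [599.6, 189.0, 166.5]}
```

View pics/w2.png

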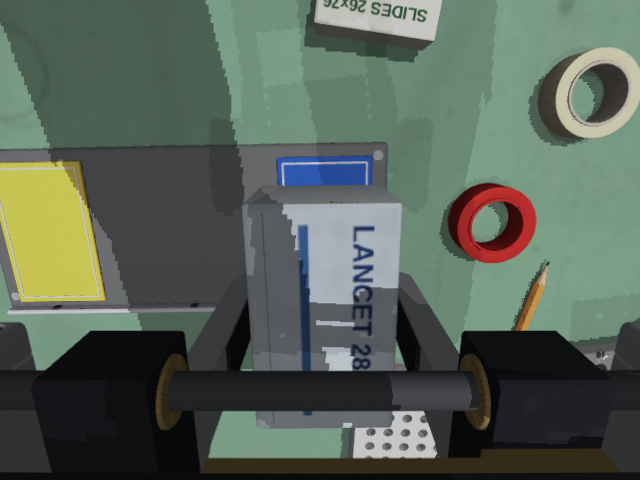

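The wrist view shows the LANCET carton held squarely over the blue mat, with the red roll at (492,223) clear of the fingers. Next I'll lower it.

Request:
{"op": "jog_arm", "data": {"rows": [{"gripper": 0.04, "slide": [-0.001, 0.0055, 0.04], "spin": -0.013}, {"gripper": 0.04, "slide": [-0.001, 0.0055, 0.075], "spin": -0.013}, {"gripper": 0.04, "slide": [-0.001, 0.0055, 0.095], "spin": -0.013}, {"gripper": 0.04, "slide": [-0.001, 0.0055, 0.103], "spin": -0.013}, {"gripper": 0.04, "slide": [-0.001, 0.0055, 0.107], "spin": -0.013}, {"gripper": 0.04, "slide": [-0.001, 0.0055, 0.107], "spin": -0.013}, {"gripper": 0.04, "slide": [-0.001, 0.0055, 0.107], "spin": -0.013}]}}

```text
time_s: 5.4
ee_pos: [0.6046, 0.1828, 0.222]
eef_rot: [3.141, 0.002, -3.01]
force: [0.5, 1.0, -0.1]
grip_width: 0.0616
grip_force: 15.0
```

Request:
{"op": "jog_arm", "data": {"rows": [{"gripper": 0.094, "slide": [0, 0, 0], "spin": 0}, {"gripper": 0.094, "slide": [0, 0, 0], "spin": 0}, {"gripper": 0.094, "slide": [0, 0, 0], "spin": 0}, {"gripper": 0.094, "slide": [0, 0, -0.02], "spin": 0}, {"gripper": 0.094, "slide": [0, 0, -0.06], "spin": 0}, {"gripper": 0.094, "slide": [0, 0, -0.1], "spin": 0}, {"gripper": 0.094, "slide": [0, 0, -0.12], "spin": 0}]}}

```text
time_s: 6.1
ee_pos: [0.6044, 0.1829, 0.3447]
eef_rot: [3.141, 0.005, -3.009]
force: [0.2, -0.9, 0.6]
grip_width: 0.0939
grip_force: 0.0
```

Run:
```python
from h import *
img,P=world("wrist")
print("lan",rect(P,(.604,.182),.085,.05,.07))
for n in ("scene","side"):
  img,P=world(n); print(rect(P,(.604,.182),.085,.05,.07))
print(go(.431,.196,.31,-2))
```

```text
lan {'n': 11403, 'c': (606.2, 183.4), 'size': (105.1, 62.5), 'long_deg': 8.3, 'zmed': 60.6, 'mean': [602.7, 183.0, 60.5]}
{'n': 1582, 'c': (605.3, 185.5), 'size': (106.7, 64.3), 'long_deg': 8.2, 'zmed': 58.9, 'mean': [600.8, 188.5, 58.4]}
{'n': 872, 'c': (605.4, 184.6), 'size': (104.6, 66.0), 'long_deg': 8.7, 'zmed': 58.8, 'mean': [603.6, 190.7, 58.0]}
([0.1701, 0.0359, 0.0313], np.float64(1.738), 'cur', np.float64(97.6))
```

Request:
{"op": "jog_arm", "data": {"rows": [{"gripper": 0.094, "slide": [0.04, 0.008, 0], "spin": 0.14}, {"gripper": 0.094, "slide": [0.08, 0.016, 0], "spin": 0.28}, {"gripper": 0.094, "slide": [0.12, 0.024, 0], "spin": 0.42}, {"gripper": 0.094, "slide": [0.15, 0.03, 0], "spin": 0.56}, {"gripper": 0.094, "slide": [0.17, 0.036, 0], "spin": 0.7}, {"gripper": 0.094, "slide": [0.17, 0.036, 0], "spin": 0.84}, {"gripper": 0.094, "slide": [0.17, 0.036, 0], "spin": 0.98}, {"gripper": 0.094, "slide": [0.17, 0.036, 0], "spin": 1.12}]}}

```text
time_s: 7.05
ee_pos: [0.4307, 0.1961, 0.3392]
eef_rot: [-3.139, -0.001, 2.148]
force: [-0.0, 0.1, 1.3]
grip_width: 0.0943
grip_force: 0.0
```

Request:
{"op": "jog_arm", "data": {"rows": [{"gripper": 0.094, "slide": [0, 0, 0], "spin": 0.14}, {"gripper": 0.094, "slide": [0, 0, 0.02], "spin": 0.28}, {"gripper": 0.094, "slide": [0, 0, 0.04], "spin": 0.42}, {"gripper": 0.094, "slide": [0, 0, 0.04], "spin": 0.56}, {"gripper": 0.094, "slide": [0, 0, 0.04], "spin": 0.62}, {"gripper": 0.094, "slide": [0, 0, 0.04], "spin": 0.62}, {"gripper": 0.094, "slide": [0, 0, 0.04], "spin": 0.62}]}}

```text
time_s: 7.75
ee_pos: [0.4309, 0.196, 0.2998]
eef_rot: [-3.14, 0.001, 1.536]
force: [0.4, 0.3, -1.0]
grip_width: 0.094
grip_force: 0.0
```

Run:
```python
from h import *
img,P=world("wrist")
r=rect(P,(.431,.196),.07,.026,.04);print(r)
print(go(.431,.196,.202,-2))
```

```text
{'n': 8945, 'c': (432.2, 195.5), 'size': (82.5, 55.5), 'long_deg': 88.7, 'zmed': 33.5, 'mean': [432.4, 198.0, 33.5]}
([-0.0, 0.0002, 0.098], np.float64(-0.0), 'cur', np.float64(-2.0))
```

Request:
{"op": "jog_arm", "data": {"rows": [{"gripper": 0.094, "slide": [0, 0.001, 0.04], "spin": -0.01}, {"gripper": 0.094, "slide": [0, 0.001, 0.075], "spin": -0.01}, {"gripper": 0.094, "slide": [0, 0.001, 0.09], "spin": -0.01}, {"gripper": 0.094, "slide": [0, 0.001, 0.097], "spin": -0.01}, {"gripper": 0.094, "slide": [0, 0.001, 0.097], "spin": -0.01}, {"gripper": 0.04, "slide": [0, 0.001, 0.097], "spin": -0.01}, {"gripper": 0.04, "slide": [0, 0.001, 0.097], "spin": -0.01}, {"gripper": 0.04, "slide": [0, 0.001, 0.097], "spin": -0.01}], "squeeze": 25}}

```text
time_s: 8.6
ee_pos: [0.4322, 0.1961, 0.2044]
eef_rot: [3.14, -0.001, 1.544]
force: [-0.2, 0.4, 0.3]
grip_width: 0.0735
grip_force: 0.0
```

Request:
{"op": "jog_arm", "data": {"rows": [{"gripper": 0.04, "slide": [0, 0, 0], "spin": 0}, {"gripper": 0.04, "slide": [0, 0, 0], "spin": 0}, {"gripper": 0.04, "slide": [0, 0, 0], "spin": 0}, {"gripper": 0.04, "slide": [0, 0, -0.02], "spin": 0}, {"gripper": 0.04, "slide": [0, 0, -0.06], "spin": 0}, {"gripper": 0.04, "slide": [0, 0, -0.1], "spin": 0}, {"gripper": 0.04, "slide": [0, 0, -0.14], "spin": 0}, {"gripper": 0.04, "slide": [0, 0, -0.14], "spin": 0}]}}

```text
time_s: 9.4
ee_pos: [0.4325, 0.1963, 0.3483]
eef_rot: [3.134, -0.003, 1.544]
force: [0.0, -0.1, -2.7]
grip_width: 0.0549
grip_force: 25.0
```

Run:
```python
from h import *
print(go(.605,.1835,.34,-81.5))
```

```text
([-0.0081, 0.1728, 0.0095], np.float64(1.395), 'cur', np.float64(-1.5))
```

Request:
{"op": "jog_arm", "data": {"rows": [{"gripper": 0.04, "slide": [-0.001, 0.02, 0], "spin": 0.1}, {"gripper": 0.04, "slide": [-0.002, 0.05, 0], "spin": 0.24}, {"gripper": 0.04, "slide": [-0.004, 0.08, 0], "spin": 0.38}, {"gripper": 0.04, "slide": [-0.005, 0.11, 0], "spin": 0.52}, {"gripper": 0.04, "slide": [-0.006, 0.14, 0], "spin": 0.66}, {"gripper": 0.04, "slide": [-0.008, 0.16, 0], "spin": 0.8}, {"gripper": 0.04, "slide": [-0.008, 0.17, 0], "spin": 0.94}, {"gripper": 0.04, "slide": [-0.008, 0.173, 0], "spin": 1.08}]}}

```text
time_s: 10.2
ee_pos: [0.6056, 0.1831, 0.3415]
eef_rot: [-3.141, 0.002, 0.457]
force: [0.2, 0.7, -1.7]
grip_width: 0.055
grip_force: 25.0
```

Request:
{"op": "jog_arm", "data": {"rows": [{"gripper": 0.04, "slide": [0, 0, 0], "spin": 0.13}, {"gripper": 0.04, "slide": [0, 0, 0], "spin": 0.26}, {"gripper": 0.04, "slide": [0, 0, 0], "spin": 0.315}, {"gripper": 0.04, "slide": [0, 0, 0], "spin": 0.315}, {"gripper": 0.04, "slide": [0, 0, 0], "spin": 0.315}, {"gripper": 0.04, "slide": [0, 0, 0], "spin": 0.315}]}}

```text
time_s: 10.8
ee_pos: [0.6048, 0.1834, 0.3431]
eef_rot: [3.142, 0.001, 0.15]
force: [0.6, -0.2, -2.1]
grip_width: 0.0548
grip_force: 25.0
```

Run:
```python
from h import *
img,P=world("wrist","w3.png")
print(rect(P,(.605,.1835),.07,.165,.185),telemetry.get_obs()["ee_pos"])
img,P=world("scene"); print(rect(P,(.604,.182),.085,.05,.07))
print(go(.605,.1835,.264,-81.5))
```

```text
{'n': 20009, 'c': (608.5, 184.7), 'size': (79.3, 72.2), 'long_deg': -81.3, 'zmed': 172.7, 'mean': [611.6, 185.4, 172.9]} [0.60474303 0.18342227 0.34328004]
{'n': 1578, 'c': (605.9, 185.3), 'size': (107.6, 65.0), 'long_deg': 8.0, 'zmed': 58.9, 'mean': [600.8, 188.4, 58.4]}
([0.0003, -0.0, 0.0794], np.float64(0.001), 'cur', np.float64(-81.4))
```

View pics/w3.png

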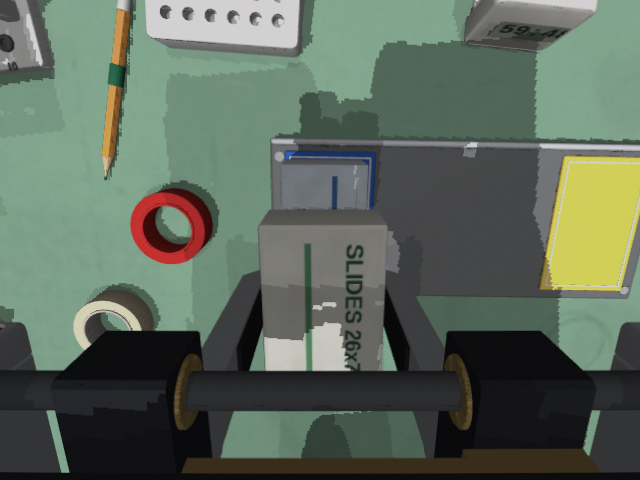

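The wrist view shows the slide carton held squarely above the lancet carton, with both lying the same way. Lowering it now.

Request:
{"op": "jog_arm", "data": {"rows": [{"gripper": 0.04, "slide": [0, 0, 0.03], "spin": 0}, {"gripper": 0.04, "slide": [0, 0, 0.055], "spin": 0}, {"gripper": 0.04, "slide": [0, 0, 0.07], "spin": 0}, {"gripper": 0.04, "slide": [0, 0, 0.077], "spin": 0}, {"gripper": 0.04, "slide": [0, 0, 0.081], "spin": 0}, {"gripper": 0.04, "slide": [0, 0, 0.081], "spin": 0}, {"gripper": 0.04, "slide": [0, 0, 0.081], "spin": 0}]}}

```text
time_s: 11.6
ee_pos: [0.605, 0.1834, 0.2636]
eef_rot: [-3.141, -0.002, 0.149]
force: [-0.3, -0.7, -1.1]
grip_width: 0.0549
grip_force: 25.0
```

Request:
{"op": "jog_arm", "data": {"rows": [{"gripper": 0.094, "slide": [0, 0, 0], "spin": 0}, {"gripper": 0.094, "slide": [0, 0, 0], "spin": 0}, {"gripper": 0.094, "slide": [0, 0, 0], "spin": 0}, {"gripper": 0.094, "slide": [0, 0, -0.02], "spin": 0}, {"gripper": 0.094, "slide": [0, 0, -0.06], "spin": 0}, {"gripper": 0.094, "slide": [0, 0, -0.09], "spin": 0}, {"gripper": 0.094, "slide": [0, 0, -0.09], "spin": 0}]}}

```text
time_s: 12.3
ee_pos: [0.605, 0.1835, 0.3576]
eef_rot: [-3.141, -0.008, 0.149]
force: [-0.6, 0.3, 0.3]
grip_width: 0.0943
grip_force: 0.0
```

Run:
```python
from h import *
for n in ("wrist","scene","side"):
  img,P=world(n); print(rect(P,(.605,.184),.07,.085,.10),rect(P,(.605,.184),.085,.052,.063))
# tape: any grip; hold angle near
print(go(.4775,.362,.31,0))
```

```text
{'n': 8999, 'c': (604.1, 184.5), 'size': (82.1, 55.6), 'long_deg': 8.5, 'zmed': 92.5, 'mean': [606.5, 184.7, 92.4]} {'n': 1843, 'c': (614.2, 184.8), 'size': (89.8, 62.2), 'long_deg': 8.2, 'zmed': 60.4, 'mean': [649.8, 188.7, 60.2]}
{'n': 1102, 'c': (602.5, 185.5), 'size': (83.5, 57.6), 'long_deg': 8.9, 'zmed': 91.0, 'mean': [599.7, 188.1, 90.7]} {'n': 486, 'c': (605.5, 185.3), 'size': (107.1, 64.1), 'long_deg': 8.9, 'zmed': 58.4, 'mean': [582.5, 198.3, 57.8]}
{'n': 564, 'c': (603.4, 185.1), 'size': (82.9, 60.0), 'long_deg': 8.6, 'zmed': 90.8, 'mean': [601.4, 189.2, 90.4]} {'n': 347, 'c': (605.5, 185.6), 'size': (105.3, 63.1), 'long_deg': 8.3, 'zmed': 58.3, 'mean': [596.1, 203.6, 57.8]}
([-0.0992, -0.1955, 0.0418], np.float64(-1.422), 'cur', np.float64(-81.5))
```

Request:
{"op": "jog_arm", "data": {"rows": [{"gripper": 0.094, "slide": [-0.02, -0.035, 0], "spin": 0}, {"gripper": 0.094, "slide": [-0.04, -0.075, 0], "spin": 0}, {"gripper": 0.094, "slide": [-0.06, -0.115, 0], "spin": 0}, {"gripper": 0.094, "slide": [-0.08, -0.155, 0.01], "spin": 0}, {"gripper": 0.094, "slide": [-0.099, -0.195, 0.04], "spin": 0}, {"gripper": 0.094, "slide": [-0.099, -0.195, 0.06], "spin": 0}, {"gripper": 0.094, "slide": [-0.099, -0.195, 0.06], "spin": 0}, {"gripper": 0.094, "slide": [-0.099, -0.195, 0.06], "spin": 0}], "squeeze": 15}}

```text
time_s: 13.25
ee_pos: [0.4783, 0.3613, 0.2923]
eef_rot: [3.141, 0.001, 0.149]
force: [-1.2, 0.5, 1.1]
grip_width: 0.0941
grip_force: 0.0
```

Run:
```python
from h import *
img,P=world("wrist","w4.png")
print(rect(P,(.4775,.362),.05,.019,.03))
print(go(.4775,.362,.203,-81.5))
```

```text
{'n': 3748, 'c': (479.2, 361.6), 'size': (61.7, 61.3), 'long_deg': 0.6, 'zmed': 25.3, 'mean': [480.4, 361.7, 25.1]}
([-0.0009, -0.0011, 0.0902], np.float64(-0.0), 'cur', np.float64(-81.5))
```

View pics/w4.png

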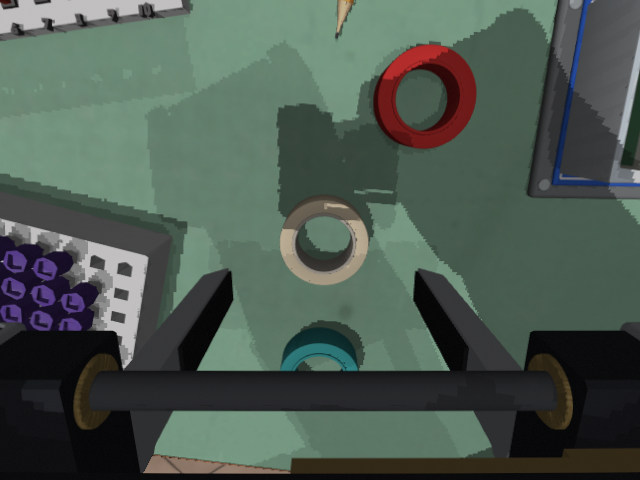

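The cream roll is centred between the fingers at (325,240). The red roll at (425,95), the turquoise roll at (320,350) and the purple rack are all clear.

Request:
{"op": "jog_arm", "data": {"rows": [{"gripper": 0.094, "slide": [0.001, 0, 0.04], "spin": 0}, {"gripper": 0.094, "slide": [0.001, 0, 0.07], "spin": 0}, {"gripper": 0.094, "slide": [0.001, 0, 0.085], "spin": 0}, {"gripper": 0.094, "slide": [0.001, 0, 0.089], "spin": 0}, {"gripper": 0.094, "slide": [0.001, 0, 0.089], "spin": 0}, {"gripper": 0.05, "slide": [0.001, 0, 0.089], "spin": 0}, {"gripper": 0.05, "slide": [0.001, 0, 0.089], "spin": 0}, {"gripper": 0.05, "slide": [0.001, 0, 0.089], "spin": 0}]}}

```text
time_s: 14.1
ee_pos: [0.4791, 0.3618, 0.2046]
eef_rot: [-3.141, -0.001, 0.149]
force: [-0.5, 0.0, 0.6]
grip_width: 0.0735
grip_force: 0.0
```

Request:
{"op": "jog_arm", "data": {"rows": [{"gripper": 0.05, "slide": [0, 0, 0], "spin": 0}, {"gripper": 0.05, "slide": [0, 0, 0], "spin": 0}, {"gripper": 0.05, "slide": [0, 0, -0.02], "spin": 0}, {"gripper": 0.05, "slide": [0, 0, -0.06], "spin": 0}, {"gripper": 0.05, "slide": [0, 0, -0.1], "spin": 0}, {"gripper": 0.05, "slide": [0, 0, -0.14], "spin": 0}, {"gripper": 0.05, "slide": [0, 0, -0.16], "spin": 0}, {"gripper": 0.05, "slide": [0, 0, -0.16], "spin": 0}]}}

```text
time_s: 14.9
ee_pos: [0.479, 0.3618, 0.3668]
eef_rot: [-3.139, -0.005, 0.149]
force: [-0.5, 0.1, -1.2]
grip_width: 0.0612
grip_force: 15.0
```

Run:
```python
from h import *
print(go(.6345,-.046,.36,-81.5))
```

```text
([0.0933, 0.4264, 0.0063], np.float64(0.001), 'cur', np.float64(-81.5))
```

Request:
{"op": "jog_arm", "data": {"rows": [{"gripper": 0.05, "slide": [0.005, 0.025, 0], "spin": 0}, {"gripper": 0.05, "slide": [0.014, 0.065, 0], "spin": 0}, {"gripper": 0.05, "slide": [0.024, 0.11, 0], "spin": 0}, {"gripper": 0.05, "slide": [0.034, 0.155, 0], "spin": 0}, {"gripper": 0.05, "slide": [0.044, 0.2, 0], "spin": 0}, {"gripper": 0.05, "slide": [0.054, 0.245, 0], "spin": 0}, {"gripper": 0.05, "slide": [0.064, 0.29, 0], "spin": 0}, {"gripper": 0.05, "slide": [0.074, 0.335, 0], "spin": 0}]}}

```text
time_s: 15.7
ee_pos: [0.6021, 0.0395, 0.3618]
eef_rot: [-3.141, 0.002, 0.149]
force: [0.6, 1.0, 0.0]
grip_width: 0.0611
grip_force: 15.0
```

Request:
{"op": "jog_arm", "data": {"rows": [{"gripper": 0.05, "slide": [0.01, 0.045, 0], "spin": 0}, {"gripper": 0.05, "slide": [0.015, 0.075, 0], "spin": 0}, {"gripper": 0.05, "slide": [0.019, 0.091, 0.02], "spin": 0}, {"gripper": 0.05, "slide": [0.019, 0.091, 0.06], "spin": 0}, {"gripper": 0.05, "slide": [0.019, 0.091, 0.06], "spin": 0}, {"gripper": 0.05, "slide": [0.019, 0.091, 0.06], "spin": 0}]}}

```text
time_s: 16.3
ee_pos: [0.634, -0.0456, 0.303]
eef_rot: [-3.141, 0.002, 0.149]
force: [0.7, -0.5, 0.4]
grip_width: 0.0612
grip_force: 15.0
```

Run:
```python
from h import *
print(go(.6345,-.046,.2165,-81.5))
img,P=world("wrist","w5.png")
print(rect(P,(.6345,-.046),.04,.11,.15))
```

```text
([0.0006, 0.0006, 0.0865], np.float64(0.001), 'cur', np.float64(-81.5))
{'n': 11802, 'c': (634.6, -42.1), 'size': (67.6, 62.2), 'long_deg': 64.5, 'zmed': 124.3, 'mean': [636.2, -45.0, 125.0]}
```

View pics/w5.png

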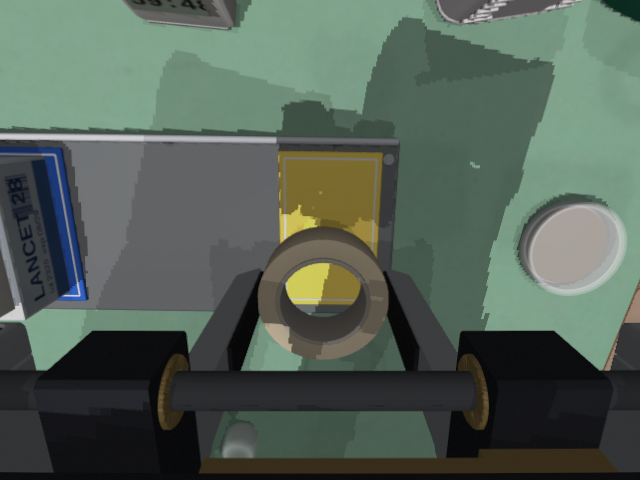

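The tape is held level over the yellow mat (323,230), and the petri dish at (572,245) is clear. Lowering.

Request:
{"op": "jog_arm", "data": {"rows": [{"gripper": 0.05, "slide": [0.0005, 0, 0.035], "spin": 0}, {"gripper": 0.05, "slide": [0.0005, 0, 0.065], "spin": 0}, {"gripper": 0.05, "slide": [0.0005, 0, 0.08], "spin": 0}, {"gripper": 0.05, "slide": [0.0005, 0, 0.086], "spin": 0}, {"gripper": 0.05, "slide": [0.0005, 0, 0.087], "spin": 0}, {"gripper": 0.05, "slide": [0.0005, 0, 0.087], "spin": 0}, {"gripper": 0.05, "slide": [0.0005, 0, 0.087], "spin": 0}]}}

```text
time_s: 17.05
ee_pos: [0.6349, -0.0457, 0.2181]
eef_rot: [3.141, -0.002, 0.149]
force: [-0.7, 0.3, -0.7]
grip_width: 0.0615
grip_force: 15.0
```

Request:
{"op": "jog_arm", "data": {"rows": [{"gripper": 0.094, "slide": [0, 0, 0], "spin": 0}, {"gripper": 0.094, "slide": [0, 0, 0], "spin": 0}, {"gripper": 0.094, "slide": [0, 0, 0], "spin": 0}, {"gripper": 0.094, "slide": [0, 0, -0.02], "spin": 0}, {"gripper": 0.094, "slide": [0, 0, -0.06], "spin": 0}, {"gripper": 0.094, "slide": [0, 0, -0.1], "spin": 0}, {"gripper": 0.094, "slide": [0, 0, -0.1], "spin": 0}]}}

```text
time_s: 17.75
ee_pos: [0.6351, -0.0457, 0.3228]
eef_rot: [3.139, -0.009, 0.149]
force: [-0.1, 0.8, -0.1]
grip_width: 0.0939
grip_force: 0.0
```

Run:
```python
from h import *
for n in ("wrist","scene","side"):
  img,P=world(n); print(rect(P,(.6345,-.046),.05,.029,.045),rect(P,(.427,.002),.03,.035,.06))
print(go(.4275,.0015,.31,-81.5))
```

```text
{'n': 3270, 'c': (635.4, -44.6), 'size': (61.7, 61.1), 'long_deg': 9.9, 'zmed': 36.2, 'mean': [636.3, -44.6, 36.0]} {'n': 433, 'c': (429.6, -0.6), 'size': (18.2, 18.0), 'long_deg': -57.3, 'zmed': 43.0, 'mean': [431.8, -0.8, 41.8]}
{'n': 325, 'c': (632.8, -42.1), 'size': (63.4, 60.7), 'long_deg': -48.6, 'zmed': 34.3, 'mean': [632.0, -41.0, 33.9]} {'n': 81, 'c': (426.7, 0.9), 'size': (18.4, 17.7), 'long_deg': -86.7, 'zmed': 41.9, 'mean': [426.3, 3.1, 41.1]}
{'n': 183, 'c': (633.0, -44.5), 'size': (62.1, 59.4), 'long_deg': 78.8, 'zmed': 34.3, 'mean': [632.9, -41.0, 33.7]} {'n': 38, 'c': (426.9, 1.7), 'size': (17.3, 17.1), 'long_deg': 5.1, 'zmed': 40.7, 'mean': [427.1, 3.4, 40.2]}
([-0.1976, -0.0773, 0.0061], np.float64(0.0), 'cur', np.float64(-81.5))
```

Request:
{"op": "jog_arm", "data": {"rows": [{"gripper": 0.094, "slide": [-0.035, -0.014, 0], "spin": 0}, {"gripper": 0.094, "slide": [-0.08, -0.031, 0], "spin": 0}, {"gripper": 0.094, "slide": [-0.125, -0.049, 0], "spin": 0}, {"gripper": 0.094, "slide": [-0.165, -0.065, 0], "spin": 0}, {"gripper": 0.094, "slide": [-0.197, -0.077, 0.02], "spin": 0}, {"gripper": 0.094, "slide": [-0.197, -0.077, 0.03], "spin": 0}, {"gripper": 0.094, "slide": [-0.197, -0.077, 0.03], "spin": 0}, {"gripper": 0.094, "slide": [-0.197, -0.077, 0.03], "spin": 0}], "squeeze": 8}}

```text
time_s: 18.7
ee_pos: [0.4291, 0.0011, 0.2865]
eef_rot: [-3.141, 0.0, 0.149]
force: [-0.6, 0.4, 0.0]
grip_width: 0.0937
grip_force: 0.0
```

Run:
```python
from h import *
img,P=world("wrist","w6.png")
print(rect(P,(.428,.001),.03,.035,.06),rect(P,(.428,.001),.03,.01,.06))
print(go(.428,.001,.203,-81.5))
```

```text
{'n': 725, 'c': (429.3, 0.1), 'size': (18.6, 18.1), 'long_deg': 78.5, 'zmed': 43.6, 'mean': [430.1, 0.4, 43.0]} {'n': 1619, 'c': (431.0, 0.6), 'size': (30.0, 25.8), 'long_deg': -78.9, 'zmed': 29.2, 'mean': [433.4, 1.0, 32.2]}
([-0.0012, -0.0001, 0.0837], np.float64(0.0), 'cur', np.float64(-81.5))
```

View pics/w6.png

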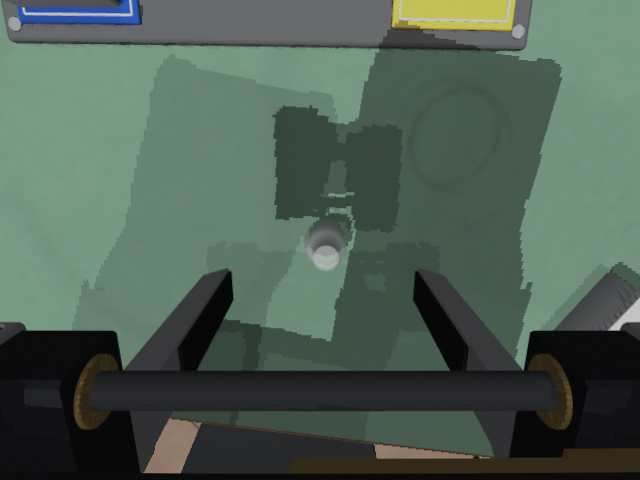

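The vial stands at (326,250), centred between the fingers. Lowering and gripping gently.

Request:
{"op": "jog_arm", "data": {"rows": [{"gripper": 0.094, "slide": [-0.0005, 0, 0.04], "spin": 0}, {"gripper": 0.094, "slide": [-0.0005, 0, 0.07], "spin": 0}, {"gripper": 0.094, "slide": [-0.0005, 0, 0.08], "spin": 0}, {"gripper": 0.094, "slide": [-0.0005, 0, 0.083], "spin": 0}, {"gripper": 0.075, "slide": [-0.0005, 0, 0.083], "spin": 0}, {"gripper": 0.055, "slide": [-0.0005, 0, 0.083], "spin": 0}, {"gripper": 0.04, "slide": [-0.0005, 0, 0.083], "spin": 0}, {"gripper": 0.032, "slide": [-0.0005, 0, 0.083], "spin": 0}]}}

```text
time_s: 19.55
ee_pos: [0.428, 0.0012, 0.2043]
eef_rot: [3.141, -0.001, 0.149]
force: [-0.0, -0.3, 0.5]
grip_width: 0.0656
grip_force: 0.0
```

Request:
{"op": "jog_arm", "data": {"rows": [{"gripper": 0.025, "slide": [0, 0, 0], "spin": 0}, {"gripper": 0.02, "slide": [0, 0, 0], "spin": 0}, {"gripper": 0.02, "slide": [0, 0, 0], "spin": 0}, {"gripper": 0.02, "slide": [0, 0, 0], "spin": 0}, {"gripper": 0.02, "slide": [0, 0, -0.02], "spin": 0}, {"gripper": 0.02, "slide": [0, 0, -0.06], "spin": 0}, {"gripper": 0.02, "slide": [0, 0, -0.1], "spin": 0}, {"gripper": 0.02, "slide": [0, 0, -0.1], "spin": 0}]}}

```text
time_s: 20.35
ee_pos: [0.4285, 0.0011, 0.3079]
eef_rot: [3.14, -0.007, 0.149]
force: [-0.6, -0.3, -0.5]
grip_width: 0.0288
grip_force: 8.0
```

Run:
```python
from h import *
print(go(.6195,.068,.305,-81.5))
```

```text
([0.1988, -0.0378, 0.0043], np.float64(0.001), 'cur', np.float64(-81.5))
```

Request:
{"op": "jog_arm", "data": {"rows": [{"gripper": 0.02, "slide": [0.02, -0.004, 0], "spin": 0}, {"gripper": 0.02, "slide": [0.055, -0.01, 0], "spin": 0}, {"gripper": 0.02, "slide": [0.095, -0.018, 0], "spin": 0}, {"gripper": 0.02, "slide": [0.135, -0.026, 0], "spin": 0}, {"gripper": 0.02, "slide": [0.17, -0.032, 0], "spin": 0}, {"gripper": 0.02, "slide": [0.199, -0.038, 0], "spin": 0}, {"gripper": 0.02, "slide": [0.199, -0.038, 0], "spin": 0}, {"gripper": 0.02, "slide": [0.199, -0.038, 0], "spin": 0}]}}

```text
time_s: 21.15
ee_pos: [0.6188, 0.0683, 0.3022]
eef_rot: [-3.141, 0.002, 0.149]
force: [-0.7, -0.4, -0.8]
grip_width: 0.0287
grip_force: 8.0
```

Run:
```python
from h import *
img,P=world("wrist","w7.png")
print(rect(P,(.6195,.068),.012,.10,.17))
img,P=world("scene","s7.png")
print(rect(P,(.6195,.068),.014,.09,.17))
c=img[150:320,230:430];cv2.imwrite("pics/s7c.png",cv2.resize(c,None,fx=3,fy=3,interpolation=cv2.INTER_CUBIC)[...,::-1])
print(go(.6195,.068,.2125,-81.5),telemetry.get_obs()["ee_pos"])
```

```text
{'n': 2160, 'c': (621.4, 68.6), 'size': (23.8, 19.9), 'long_deg': -73.5, 'zmed': 134.1, 'mean': [623.3, 69.0, 129.8]}
{'n': 187, 'c': (615.1, 63.8), 'size': (27.4, 14.3), 'long_deg': -47.7, 'zmed': 133.5, 'mean': [616.1, 62.5, 136.3]}
([0.0012, 0.0001, 0.0906], np.float64(0.0), 'cur', np.float64(-81.5)) [0.61837331 0.06797339 0.30310107]
```

View pics/w7.png

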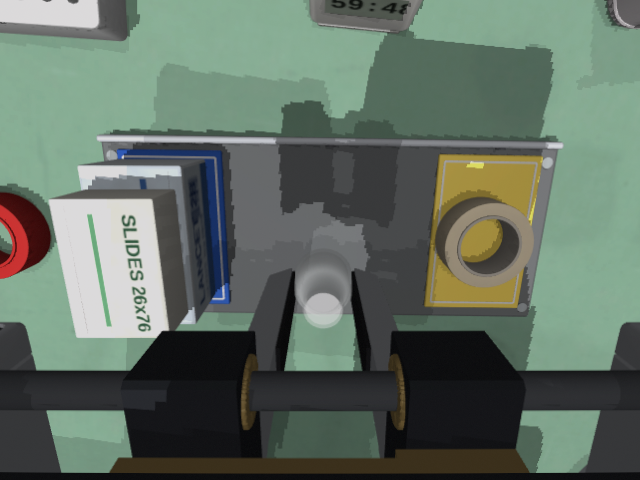

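View pics/s7c.png

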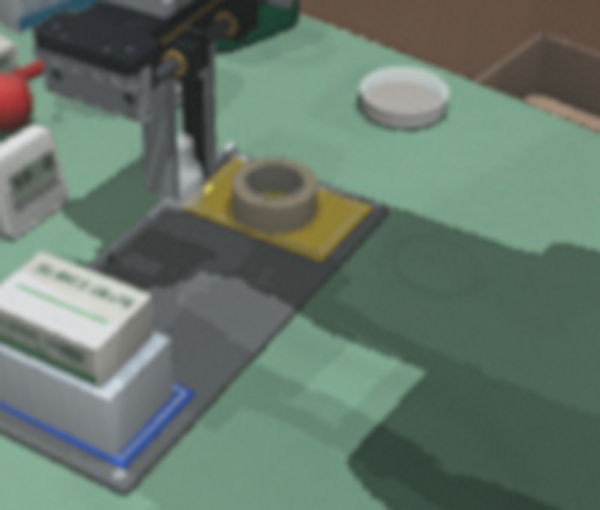

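The wrist view shows the vial upright in the fingers at (323,290), over the bare middle of the board. Lowering.

Request:
{"op": "jog_arm", "data": {"rows": [{"gripper": 0.02, "slide": [0.001, 0, 0.035], "spin": 0}, {"gripper": 0.02, "slide": [0.001, 0, 0.065], "spin": 0}, {"gripper": 0.02, "slide": [0.001, 0, 0.082], "spin": 0}, {"gripper": 0.02, "slide": [0.001, 0, 0.088], "spin": 0}, {"gripper": 0.02, "slide": [0.001, 0, 0.0905], "spin": 0}, {"gripper": 0.02, "slide": [0.001, 0, 0.0905], "spin": 0}, {"gripper": 0.02, "slide": [0.001, 0, 0.0905], "spin": 0}, {"gripper": 0.02, "slide": [0.001, 0, 0.0905], "spin": 0}]}}

```text
time_s: 22.05
ee_pos: [0.6198, 0.0681, 0.214]
eef_rot: [3.141, -0.0, 0.149]
force: [-2.9, -1.8, 7.2]
grip_width: 0.0295
grip_force: 8.2
```

Request:
{"op": "jog_arm", "data": {"rows": [{"gripper": 0.035, "slide": [0, 0, 0], "spin": 0}, {"gripper": 0.05, "slide": [0, 0, 0], "spin": 0}, {"gripper": 0.065, "slide": [0, 0, 0], "spin": 0}, {"gripper": 0.07, "slide": [0, 0, 0], "spin": 0}, {"gripper": 0.07, "slide": [0, 0, -0.02], "spin": 0}, {"gripper": 0.07, "slide": [0, 0, -0.06], "spin": 0}, {"gripper": 0.07, "slide": [0, 0, -0.1], "spin": 0}, {"gripper": 0.07, "slide": [0, 0, -0.13], "spin": 0}]}}

```text
time_s: 22.85
ee_pos: [0.6199, 0.0684, 0.3458]
eef_rot: [3.141, -0.002, 0.149]
force: [0.2, 0.5, 0.1]
grip_width: 0.0696
grip_force: 0.0
```

Run:
```python
from h import *
for n in ("wrist","scene","side"):
  img,P=world(n,"f_%s.png"%n); print(n)
  print("vial top",rect(P,(.6195,.068),.03,.043,.065))
  print("tape",rect(P,(.6345,-.046),.05,.029,.045)); print("slide",rect(P,(.605,.184),.07,.085,.10))
```

```text
wrist
vial top {'n': 497, 'c': (620.2, 69.0), 'size': (18.8, 18.1), 'long_deg': 75.1, 'zmed': 51.6, 'mean': [621.1, 69.2, 51.1]}
tape {'n': 3034, 'c': (635.5, -44.7), 'size': (62.2, 61.6), 'long_deg': -81.6, 'zmed': 36.2, 'mean': [636.5, -43.9, 35.9]}
slide {'n': 10186, 'c': (603.9, 183.8), 'size': (82.7, 55.3), 'long_deg': 8.9, 'zmed': 92.4, 'mean': [606.7, 183.0, 92.2]}
scene
vial top {'n': 70, 'c': (617.6, 71.3), 'size': (18.4, 16.2), 'long_deg': -8.9, 'zmed': 49.8, 'mean': [616.8, 72.3, 49.0]}
tape {'n': 319, 'c': (634.2, -43.4), 'size': (63.4, 60.4), 'long_deg': -52.1, 'zmed': 34.3, 'mean': [632.5, -41.1, 33.9]}
slide {'n': 1098, 'c': (603.1, 185.3), 'size': (83.8, 58.0), 'long_deg': 9.3, 'zmed': 91.0, 'mean': [599.7, 187.9, 90.7]}
side
vial top {'n': 26, 'c': (619.2, 69.4), 'size': (17.7, 14.8), 'long_deg': -43.8, 'zmed': 50.0, 'mean': [618.6, 69.4, 49.9]}
tape {'n': 190, 'c': (634.9, -43.6), 'size': (63.8, 60.4), 'long_deg': -41.0, 'zmed': 33.9, 'mean': [632.9, -40.9, 33.4]}
slide {'n': 561, 'c': (603.1, 184.9), 'size': (82.1, 57.7), 'long_deg': 8.1, 'zmed': 90.8, 'mean': [601.4, 189.1, 90.4]}
```

View pics/f_wrist.png

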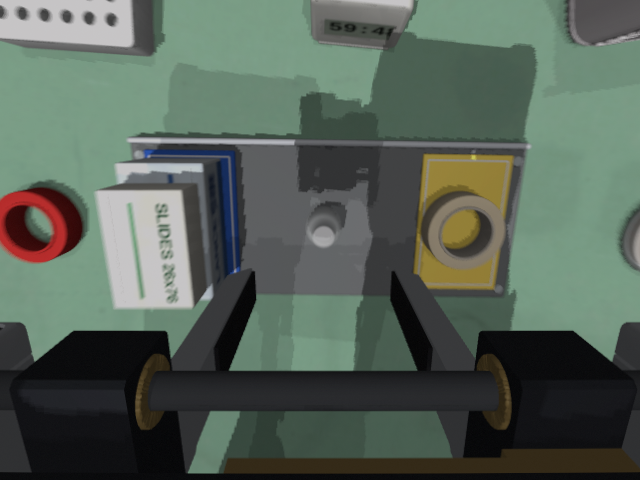

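All four things are in place: the vial stands upright at (324,230), the tape lies at (465,230), and the stack is at (155,240). Handing in.

```bash
python3 -c "
from station import workorder
print(workorder.hand_in())"
```

```text
the job is handed in; nothing more can be done
None
```

The job is handed in (no verdict came back): my last measurements put the lancet carton, slide carton, tape and vial about 1–4 mm from their targets, flat or upright, with the gripper clear and about 23 s used.

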